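Nutmeg through the gated filling funnel, gate held open

ROBOT

A 6-joint arm with a two-finger parallel gripper is mounted at the origin on the work surface. World frame = base frame: x ahead of the robot, y to its left, z up, the work surface at z = 0. Lengths are in m, angles in rad, forces in N, time in s.
With the tool pointing down it reaches from about 0.25 to 0.725 m from the base axis. Payload 4 kg.
Tool frame: the origin (TCP) lies at the very end of the fingers, on their centre line; the grasp point (between the pads) lies 19 mm behind it; z points along the fingers, y is the line along which they close (so a half turn about z gives the same grasp; the last joint's range is limited). The gripper opens to 85 mm and grips with 20 to 120 N. Pads are 22 mm wide; open, the fingers measure 114 mm over their backs; the gripper's body (76 mm by 85 mm) begins 54 mm behind the grasp point. The pads swing forward as they close: fully open they stand 13 mm farther back than shut.
Start: joints at [-1.168, 0.241, 0.005, 1.335, 0, 1.571], TCP at [0.196, -0.46, 0.21] pointing down, gripper open.
Joint ranges: [-2.72, 2.72], [-1.05, 1.87], [-1.09, 1.28], [-1.99, 2.15], [-1.42, 1.44], [-3.14, 3.14]. Speed limits (rad/s): [2.79, 2.79, 3.14, 3.14, 3.14, 3.14].

INTERFACE

Orientations are given as a unit quaternion [x, y, z, w].
In Python, from workcell import * gives the robot as it stands. The module is installed in compiled form; this text tells all that it offers.
- The arm moves only by the tool send_rows, never from a script. Its argument "steps" is text: rows parted by semicolons, each of 7 numbers parted by spaces: the opening, from -1 (shut) to 1 (fully open), then the shift along the world's x, y, z in m, then the turn, a rotation vector about the world's x, y, z in rad. A call has exactly 5 rows; each row shifts and turns the commanded pose from where the row before left it; what a row does not reach is not made up. A row lasts 1/12 s, in which the tool goes at most 41.7 mm and 7.16 degrees, less where a joint would pass 70% of its speed; a pose out of reach is approached as far as the arm can. A call is refused whole if a number of a shift passes 0.0417 or a number of a turn 0.125, either way. A call with a gripper value outside its range is refused whole. The fingers move at their own pace and stop on an object; the grip force is fixed at half the most. Time passes only in rows, so rows that do not move let the fingers close, or fill a call up. It gives the time, the measured TCP pose, the force, the opening and the grip force at its end, in the units of the state.
- get_obs(): the state, without advancing time (a new reading comes with each control period).
- camera(name): name is "scene" or "side" or "wrist"; returns a dict with "frame" (384x512x3 uint8, red, green, blue), "range_z" (384x512 float32, m along the optical axis (not along the pixel's ray), 0 where there is no reading), "camera_matrix" (3x3 intrinsics, pixels), "extrinsics" (4x4, takes a point from world to camera coordinates); the wrist camera has in their place "T_tool_cam" (4x4, takes a point from camera to tool coordinates, whose origin is the TCP and whose axes are the flange's). Camera axes: x right, y down, z forward; pixel columns grow to the right and rows downward; lengths in m; the calibration is good to about 2 mm. The wrist camera is an equidistant fisheye: a pixel r from the principal point sees the ray r / f radians off the axis. A picture is of the moment at which its call begins: read the wrist's pose just before it.
- job_done(): hands the job in; it is judged then, once.
The state is a dict: "clock": time; "joint_pos": joint angles; "joint_vel": joint speeds; "tau": joint torques, N m; "eef_pos": TCP position; "tool_rot": TCP orientation; "ft_force": force on the tool from outside, world axes, zero at the start; "ft_torque": the same for the moment, N m; "grip_width": finger opening in m; "grasp_force": force on a finger pad.
Only numpy, scipy, OpenCV 4.12 (cv2) and the standard library are available. Lean on these libraries where they do the work, as an engineer would, in place of code of your own. Each camera call takes 0.05 s, during which the arm holds its last target. There are 200 camera calls.

TASK

Pick the brown nutmeg out of the spice tray and drop it into the steel funnel of the filling stand, so that it comes to rest on the closed gate. Then pull the gate out by its handle until the black lip is in line with the red lines on the two rails, so that the nutmeg falls into the open jar below. The gate springs shut when let go and I am about to tip the other spices through, so finish still holding the handle with the gate at the red lines, and leave the jar and everything else where they stand.

Things in the scene. Friction and masses are not known exactly. Their poses are not given: they have to be found in the camera images.
- nutmeg: The whole nutmeg: a brown egg shape 28 mm long (its own x axis) and 22 mm thick, 10 to 17 g; origin at its centre. It lies on its side in one of the three pockets of the tray, its centre 6 mm above the tray's top face.
- pocket_tray: Fixed wooden tray, 80 mm (x) by 205 mm (y), 18 mm high, with three round pockets of 35 mm diameter and 5 mm depth in a row along its y axis, 65 mm apart, the middle one at its centre; origin at the centre of its underside. It holds the nutmeg, a cardamom pod and a candlenut, one to a pocket, in any order.
- stand: Fixed steel filling stand: dark base plate 200 x 190 x 8 mm, uprights 78 mm to each side (y), a bridge with a funnel above and a spout below. Origin at the foot, under the funnel's axis; the gate slides out along the stand's -x axis. Two guide rails (y = -34 and +34 mm, tops 119 mm high) run forward to 132 mm in front of the funnel's axis, each with a 6 mm red line across it.
- funnel_mouth (a point): Centre of the funnel's rim, 187 mm above the counter. The open mouth is 110 mm wide; the cone is 57 mm deep and narrows to a throat 38 mm wide and 14 mm long that ends at the gate.
- gate_seat (a point): Point on the funnel's axis on the upper face of the gate, 116 mm above the counter: where a thing put into the funnel comes to rest while the gate is closed.
- slide (a joint): How far the gate is pulled out, in m: 0 closed, 0.045 with its black lip in line with the red lines (its 40 mm hole then lies right under the throat), 0.062 at the end stops (hole past the throat again). A spring pulls it shut: 3.5 N when closed, 8 N at the red lines.
- handle (a point): Middle of the gate's handle, a level aluminium bar 10 mm thick, parallel to the stand's y axis, 55 mm free between its two bent legs; it moves with the gate. Closed, it is 140 mm above the counter and 120 mm in front of the funnel's axis. Below it is free space down to the counter; 47 mm are free between bar and lip.
- lip (a point): Middle of the gate's front lip, a black cross strip 56 mm wide, 6 mm thick and 14 mm high; it moves with the gate.
- mark (a point): Point midway between the red lines on the two rails: 110 mm in front of the funnel's axis, 45 mm in front of the closed gate's lip.
- jar: Open, empty glass jar under the spout, loose: 80 mm wide, 75 mm high, mouth 66 mm wide inside, floor 5 mm thick; origin at the centre of its underside. The spout ends 8 mm above its rim.
- cardamom: Green cardamom pod, 26 x 17 mm, in another pocket of the tray; origin at its centre. Not to be moved.
- candlenut: Cream candlenut, 26 x 23 mm, in another pocket of the tray; origin at its centre. Not to be moved.
- mortar: Heavy dark granite mortar, 150 mm wide and 108 mm high; origin at the centre of its underside. Not to be moved.
- pestle: Hardwood pestle lying on the counter, 200 mm long (its x axis), 44 mm thick; origin at its middle. Not to be moved.
- bowl_stack: Stack of three white bowls, 128 mm wide and 86 mm high; origin at the centre of its underside. Not to be moved.
- jar_a: Closed glass jar with a brass-coloured cap, 80 mm wide and 79 mm high, on the 240 mm lazy susan, whose top is 28 mm above the counter; origin at the centre of its underside. Not to be moved.
- jar_b: The other closed jar on the lazy susan, the same size. Not to be moved.
- jar_cap: Loose brass-coloured cap of the open jar, lying on the counter, 77 mm wide and 14 mm high; origin at the centre of its underside. Not to be moved.
Things that resemble listed ones, but are neither listed nor needed, are in the scene too. Leave any green look-alike of the jar alone.

How it is judged:
By the outcome, as a careful person would: the job done as asked, in the order asked, and still so for the second after the job is handed in, while the arm keeps its last pose, push and grip.
It also fails if it takes over 45 s, if anything falls off the work surface, if the arm or the gripper's body presses on something with over 40 N, if the wrist force passes 120 N, or if a joint passes its speed limit or range.

## Working session

There is one attempt and no reset: what is moved stays moved. The work goes in short steps, Python scripts to look and compute and a tool call to move; the robot and the scene stay as the last step left them, time stands still between calls to the robot, and variables do not carry over. Pictures are saved under pics/ and viewed, at most 10 in all, crops included, and the job is handed in when it is done.

Besides the shell and the picture viewer there is one more tool, called after "Request:" by a JSON object that holds its "fn" and its "kwargs", one argument or row to a line. send_rows: Moves the arm, as the interface text tells. Its arguments: {"type":"object","properties":{"steps":{"type":"string"}},"required":["steps"]}

```bash
mkdir -p pics; cat > h.py <<'E'
from workcell import *
import numpy as np, cv2
def grab(n):
    c=camera(n); np.savez(f'{n}.npz',**c); return c
def load(n): return dict(np.load(f'{n}.npz'))
def pts(c):
    K=c['camera_matrix'];E=np.linalg.inv(c['extrinsics']);z=c['range_z']
    v,u=np.mgrid[:384,:512]
    p=np.stack([(u-K[0,2])/K[0,0]*z,(v-K[1,2])/K[1,1]*z,z],-1)
    return p@E[:3,:3].T+E[:3,3]
def ray(c,u,v,h):
    K=c['camera_matrix'];E=np.linalg.inv(c['extrinsics'])
    d=E[:3,:3]@np.array([(u-K[0,2])/K[0,0],(v-K[1,2])/K[1,1],1]);o=E[:3,3]
    return o+d*(h-o[2])/d[2]
def save(n,im,s=1,interp=cv2.INTER_CUBIC):
    cv2.imwrite(f'pics/{n}.png',cv2.resize(im[...,::-1],None,fx=s,fy=s,interpolation=interp))
E
python3 - <<'E'
from h import *
for n in ('scene','side'):
    c=grab(n); save(n+'0',c['frame'],1.5)
    print(c['camera_matrix'][0],np.linalg.inv(c['extrinsics']).round(3))
print(get_obs())
E
```

```text
[379.17087903   0.         255.41501887] [[-0.136  0.616 -0.776  1.57 ]
 [ 0.991  0.097 -0.096  0.112]
 [ 0.017 -0.782 -0.624  0.896]
 [ 0.     0.     0.     1.   ]]
[360.89398942   0.         254.0029392 ] [[-0.69  -0.423  0.588 -0.125]
 [-0.724  0.402 -0.56   0.697]
 [ 0.    -0.812 -0.584  0.856]
 [ 0.     0.     0.     1.   ]]
{'clock': 0.1, 'joint_pos': array([-1.16799313e+00,  2.41326385e-01,  3.85582291e-03,  1.33519660e+00,
       -5.63787612e-06,  1.57084932e+00]), 'joint_vel': array([-6.41575082e-05, -3.29113322e-03,  3.81675745e-03,  1.80572422e-03,
        2.53405047e-04,  1.04590440e-04]), 'tau': array([-3.43838792e-04, -3.73138082e+01,  2.53010166e+01,  1.08540617e-02,
        2.68537252e-05,  9.55414350e-06]), 'eef_pos': array([ 0.1957605 , -0.45942696,  0.20950644]), 'tool_rot': array([ 9.79792031e-01,  2.00016751e-01, -1.89909509e-04, -9.15939896e-04]), 'ft_force': array([ 0.65167578, -0.43189162, -0.62910801]), 'ft_torque': array([0.03725212, 0.01275238, 0.02288024]), 'grasp_force': 0.0, 'grip_width': 0.08541247060369349}
```

View pics/scene0.png

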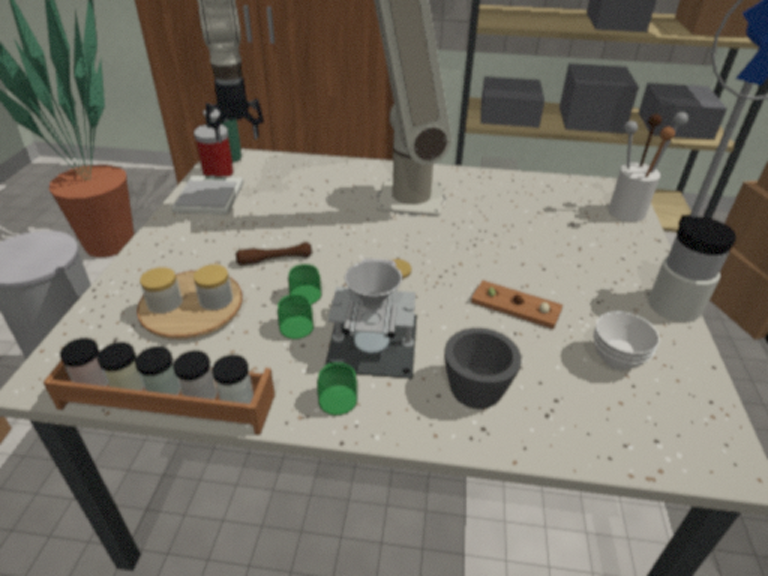

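View pics/side0.png

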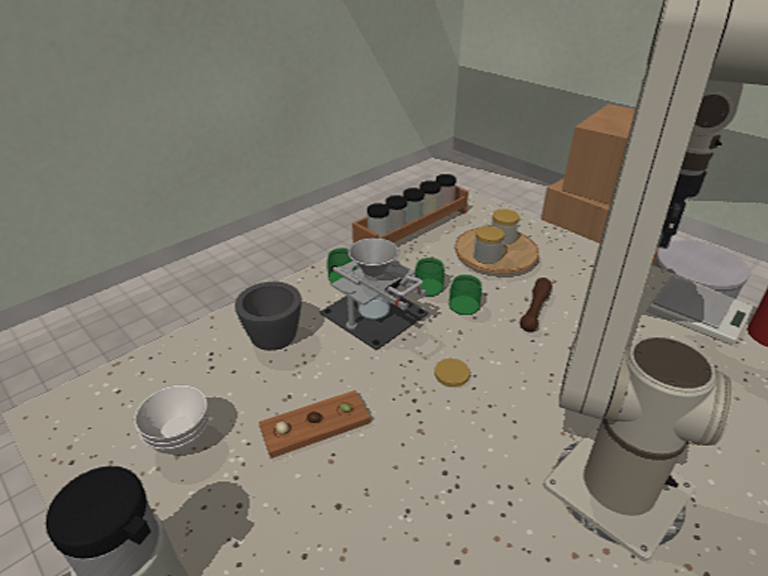

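Nutmeg candidates, in native scene/side pixels:
- Brown body in the middle pocket: scene (345,199), side (209,278).
- Green pod: scene (328,195), side (230,272). This is the cardamom.
- Cream nut: scene (363,205), side (188,285). This is the candlenut.
- Pestle knob: scene (162,170). It is far too big.

I choose the brown middle one and will check it in a close crop. The stand stands at scene (248,215), side (250,190), with the handle at about side (270,190).

```bash
python3 - <<'E'
from h import *
s=load('side');c=load('scene')
a=cv2.resize(s['frame'][250:310,165:255],(450,300),interpolation=cv2.INTER_CUBIC)
b=cv2.resize(s['frame'][155:235,205:300],(356,300),interpolation=cv2.INTER_CUBIC)
d=cv2.resize(c['frame'][180:225,305:380],(450,270),interpolation=cv2.INTER_CUBIC)
e=cv2.resize(c['frame'][170:255,210:290],(254,270),interpolation=cv2.INTER_CUBIC)
im=np.zeros((570,806,3),np.uint8);im[:300,:450]=a;im[:300,450:806]=b;im[300:,:450]=d;im[300:,450:704]=e
save('crops',im[:,:800])
# tray: wood colour mask in both, hull at top height
for n,c,roi in (('side',s,(250,310,165,255)),('scene',c,(180,225,305,380))):
    P=pts(c);hsv=cv2.cvtColor(c['frame'],cv2.COLOR_RGB2HSV)
    m=np.zeros((384,512),np.uint8);r=roi
    sub=hsv[r[0]:r[1],r[2]:r[3]]
    w=((sub[...,0]<16)&(sub[...,1]>110)).astype(np.uint8)
    m[r[0]:r[1],r[2]:r[3]]=w
    Q=P[(m>0)&(abs(P[...,2]-.018)<.004)]
    rect=cv2.minAreaRect((Q[:,:2]*1000).astype(np.float32)); print(n,len(Q),rect)
    for name,mm in (('brown',(sub[...,2]<95)&(sub[...,1]>80)),('green',(sub[...,0]>25)&(sub[...,0]<60)&(sub[...,1]>90)),('cream',(sub[...,1]<110)&(sub[...,2]>120))):
        k,l,st,ce=cv2.connectedComponentsWithStats(mm.astype(np.uint8))
        for i in range(1,k):
            if 15<st[i,4]<200:
                u,v=ce[i]+[r[2],r[0]]; sel=P[r[0]:r[1],r[2]:r[3]][l==i]
                print(n,name,st[i,4],(u.round(1),v.round(1)),ray(c,u,v,.024).round(4),np.median(sel,0).round(4))
E
```

```text
side 1277 ((479.1635437011719, 301.39398193359375), (204.18817138671875, 83.67318725585938), 71.50491333007812)
side brown 65 (np.float64(209.1), np.float64(277.9)) [0.4812 0.302  0.024 ] [0.4774 0.3055 0.0293]
side green 35 (np.float64(229.7), np.float64(271.2)) [0.459  0.2416 0.024 ] [0.4561 0.2425 0.0261]
side cream 47 (np.float64(187.0), np.float64(284.2)) [0.5068 0.3629 0.024 ] [0.5005 0.3661 0.0322]
scene 588 ((484.6492004394531, 301.64263916015625), (201.0507354736328, 80.74968719482422), 70.1064224243164)
scene brown 32 (np.float64(344.6), np.float64(199.7)) [0.4844 0.3028 0.024 ] [0.4887 0.302  0.0288]
scene brown 94 (np.float64(342.9), np.float64(209.4)) [0.5394 0.2946 0.024 ] [0.523  0.2997 0.009 ]
```

View pics/crops.png

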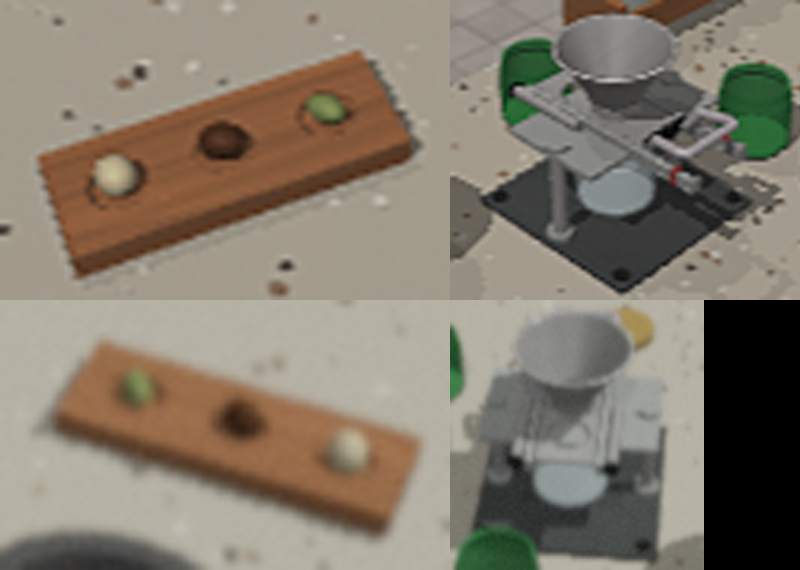

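The crop shows the brown egg in the middle pocket (side px 209,278), between the green pod and the cream nut, so it is the nutmeg. The stand's funnel opens upward, and its handle and red marks are on the robot's side (handle at about side px 272,191). Next I measure the stand.

```bash
python3 - <<'E'
from h import *
for n in ('side','scene'):
    c=load(n);P=pts(c);f=c['frame'];hsv=cv2.cvtColor(f,cv2.COLOR_RGB2HSV).astype(int)
    roi=np.zeros((384,512),bool)
    if n=='side': roi[150:235,205:300]=1
    else: roi[165:255,205:292]=1
    # base plate
    m=roi&(abs(P[...,2]-.008)<.006)&(hsv[...,2]<85)&(hsv[...,1]<80)
    Q=P[m];print(n,'base',len(Q),cv2.minAreaRect((Q[:,:2]*1000).astype(np.float32)))
    # rim
    m=roi&(P[...,2]>.181)&(P[...,2]<.195)&(hsv[...,1]<60)
    Q=P[m];print('rim',len(Q),Q[:,2].max(),cv2.minEnclosingCircle((Q[:,:2]*1000).astype(np.float32)), Q.mean(0))
    # red
    m=roi&((hsv[...,0]<8)|(hsv[...,0]>172))&(hsv[...,1]>110)&(hsv[...,2]>70)&(P[...,2]>.08)
    k,l,st,ce=cv2.connectedComponentsWithStats(m.astype(np.uint8))
    for i in range(1,k): print('red',st[i,4],ce[i].round(1),ray(c,*ce[i],.119).round(4),np.median(P[l==i],0).round(4))
    # handle height
    m=roi&(P[...,2]>.132)&(P[...,2]<.149)&(P[...,0]<.62)
    Q=P[m];print('hand',len(Q))
    ok,lab,st,ce=cv2.connectedComponentsWithStats(m.astype(np.uint8))
    for i in range(1,ok):
        if st[i,4]>4: q=P[lab==i];print(st[i],q.min(0).round(3),q.max(0).round(3),q.mean(0).round(3))
E
```

```text
side base 1089 ((696.0999145507812, -183.43267822265625), (243.37442016601562, 635.1534423828125), 13.61581802368164)
rim 166 0.19089747870225449 ((656.7313842773438, -23.704687118530273), 59.96852493286133) [ 0.66657937 -0.03285432  0.18612395]
red 1 [278. 191.] [ 0.5535 -0.0647  0.119 ] [ 0.5334 -0.0422  0.1408]
red 8 [264.8 200.5] [0.5469 0.0071 0.119 ] [0.5495 0.0058 0.1184]
hand 106
[259 184  23  14 106] [ 0.532 -0.064  0.134] [0.582 0.01  0.149] [ 0.549 -0.027  0.142]
scene base 1070 ((686.3984985351562, -22.80377960205078), (152.0288848876953, 185.48553466796875), 3.59993314743042)
rim 212 0.19205760018773665 ((661.3229370117188, -22.937572479248047), 61.005619049072266) [ 0.64899546 -0.02334014  0.18563064]
hand 34
[241 173  23   5  34] [ 0.534 -0.064  0.14 ] [0.554 0.011 0.148] [ 0.544 -0.021  0.144]
```

Request:
{"fn": "send_rows", "kwargs": {
  "steps": "0.2 0.0145 0.038 0 0 0 0;0.2 0.0145 0.038 0 0 0 0;0.2 0.0145 0.038 0 0 0 0;0.2 0.0145 0.038 0 0 0 0;0.2 0.0145 0.038 0 0 0 0"
}}

```text
clock: 0.52
eef_pos: [0.2683, -0.2681, 0.2098]
tool_rot: [0.98, 0.199, -0.0, -0.0]
ft_force: [1.9, 0.8, -0.2]
grip_width: 0.0512
grasp_force: 0.0
```

Request:
{"fn": "send_rows", "kwargs": {
  "steps": "0.2 0.0145 0.038 0 0 0 0;0.2 0.0145 0.038 0 0 0 0;0.2 0.0145 0.038 0 0 0 0;0.2 0.0145 0.038 0 0 0 0;0.2 0.0145 0.038 0 0 0 0"
}}

```text
clock: 0.93
eef_pos: [0.3409, -0.0781, 0.2103]
tool_rot: [0.98, 0.2, 0.0, 0.0]
ft_force: [0.8, -0.0, -0.7]
grip_width: 0.0512
grasp_force: 0.0
```

Request:
{"fn": "send_rows", "kwargs": {
  "steps": "0.2 0.0145 0.038 0 0 0 0;0.2 0.0145 0.038 0 0 0 0;0.2 0.0145 0.038 0 0 0 0;0.2 0.0145 0.038 0 0 0 0;0.2 0.0145 0.038 -0.01 0 0 0"
}}

```text
clock: 1.35
eef_pos: [0.4147, 0.1123, 0.2016]
tool_rot: [0.98, 0.2, 0.002, -0.0]
ft_force: [1.3, -0.5, 0.6]
grip_width: 0.0514
grasp_force: 0.0
```

Request:
{"fn": "send_rows", "kwargs": {
  "steps": "0.2 0.0145 0.037 -0.01 0 0 0;0.2 0.0145 0.037 -0.01 0 0 0;0.2 0.0145 0.037 -0.01 0 0 0;0.2 0.0145 0.037 -0.015 0 0 0;0.2 0.01 0.037 -0.015 0 0 0"
}}

```text
clock: 1.77
eef_pos: [0.4986, 0.2608, 0.1397]
tool_rot: [0.973, 0.23, -0.004, -0.016]
ft_force: [0.3, 0.6, 0.0]
grip_width: 0.0515
grasp_force: 0.0
```

```bash
python3 - <<'E'
from h import *
o=get_obs();print(o['joint_pos'].round(3),o['eef_pos'],o['tool_rot'])
c=grab('wrist');np.savez('wobs.npz',p=o['eef_pos'],q=o['tool_rot'])
print(c['camera_matrix'],c['T_tool_cam'].round(3))
save('w1',c['frame'],1.5); o=get_obs();print(o['joint_pos'].round(3),o['eef_pos'],o['tool_rot'])
E
```

```text
[0.464 0.402 0.045 1.214 0.032 3.141] [0.49856095 0.26084948 0.13970649] [ 0.97301482  0.23018939 -0.00364873 -0.01554623]
[[297.31863964   0.         256.1446961 ]
 [  0.         297.31863964 191.70085278]
 [  0.           0.           1.        ]] [[ 0.    -0.953 -0.304  0.078]
 [ 1.     0.     0.001 -0.   ]
 [-0.001 -0.304  0.953 -0.163]
 [ 0.     0.     0.     1.   ]]
[0.466 0.412 0.048 1.209 0.034 3.141] [0.49973923 0.26396091 0.13509707] [ 0.97269728  0.23143819 -0.00507094 -0.01645178]
```

View pics/w1.png

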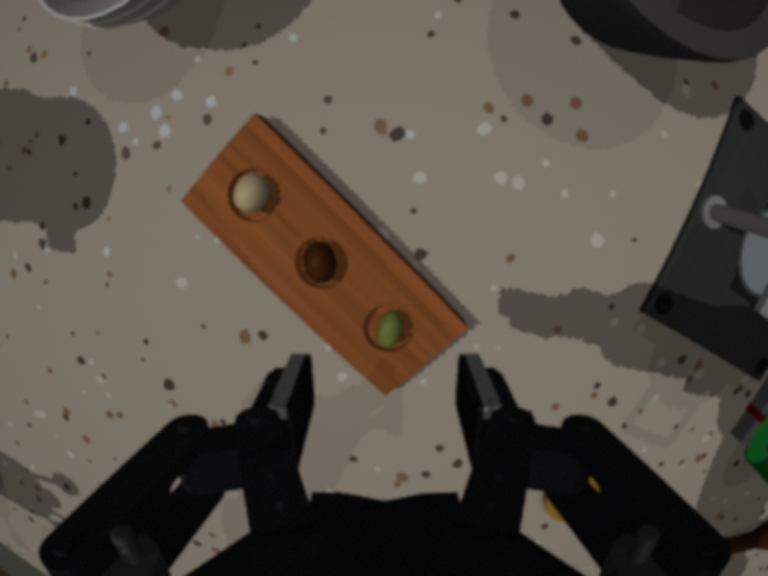

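The wrist view shows the nutmeg at native px (213,174), the candlenut at (167,129) and the pod at (259,219). Joint 6 has reached its limit, so the tool must turn by +z. Now I get the nutmeg's centre and long axis.

```bash
cat >> h.py <<'E'
from scipy.spatial.transform import Rotation as R
def wproj(c,p,q,uv,h):
    K=c['camera_matrix'];T=c['T_tool_cam'];d=(np.atleast_2d(uv)-[K[0,2],K[1,2]])/K[0,0]
    r=np.linalg.norm(d,axis=1,keepdims=True);v=np.hstack([d/np.maximum(r,1e-9)*np.sin(r),np.cos(r)])
    M=R.from_quat(q).as_matrix();v=v@T[:3,:3].T@M.T;o=M@T[:3,3]+p
    return o+v*((h-o[2])/v[:,2:])
E
cat > nut.py <<'E'
from h import *
c=load('wrist');o=np.load('wobs.npz');hsv=cv2.cvtColor(c['frame'],cv2.COLOR_RGB2HSV).astype(int)
def blob(m,lo,hi,name,h=.024):
    m=cv2.morphologyEx(m.astype(np.uint8),cv2.MORPH_OPEN,np.ones((3,3)))
    k,l,st,ce=cv2.connectedComponentsWithStats(m)
    for i in range(1,k):
        if lo<st[i,4]<hi:
            v,u=np.nonzero(l==i);W=wproj(c,o['p'],o['q'],np.c_[u,v],h)[:,:2]*1000
            r=cv2.minAreaRect(W.astype(np.float32));w,V=np.linalg.eigh(np.cov(W.T))
            print(name,st[i,4],ce[i].round(1),W.mean(0).round(1),'ax',(4*np.sqrt(w)).round(1),'ang',np.degrees(np.arctan2(V[1,1],V[0,1])).round(1),r)
H,S,V=hsv[...,0],hsv[...,1],hsv[...,2]
wood=((H<15)&(S>130)&(V>80))
k,l,st,_=cv2.connectedComponentsWithStats(wood.astype(np.uint8));i=1+st[1:,4].argmax();hull=cv2.convexHull(np.argwhere(l==i)[:,::-1].astype(np.int32))
T=np.zeros((384,512),np.uint8);cv2.fillConvexPoly(T,hull,1)
blob(T>0,1000,99999,'tray',.018)
E=cv2.erode(T,np.ones((7,7)))>0
blob(E&(V<65),80,2000,'nut');blob(E&(H>25)&(H<60)&(S>80),80,2000,'pod');blob(E&(S<110)&(V>90),80,2000,'cream')
E
python3 nut.py
```

```text
tray 14673 [214.1 171.5] [484.  304.8] ax [ 91.7 231.1] ang 70.8 ((481.81439208984375, 303.17144775390625), (204.5985107421875, 79.88780212402344), 70.850341796875)
nut 103 [178.9 130.9] [507.9 353. ] ax [ 9.5 20.4] ang -160.8 ((508.8928527832031, 352.3186340332031), (19.305835723876953, 9.48520278930664), 13.559706687927246)
nut 548 [213.7 174.2] [483.9 304. ] ax [24.8 28.7] ang -143.4 ((483.8647155761719, 304.2453308105469), (26.38752555847168, 23.13689422607422), 26.427135467529297)
nut 85 [266.2 216.7] [467.7 237.8] ax [ 6.1 24. ] ang -150.7 ((467.5047302246094, 237.60243225097656), (19.963504791259766, 5.862092018127441), 30.43950653076172)
pod 283 [259.3 218.8] [462.4 243. ] ax [15.5 26.3] ang -165.0 ((462.18499755859375, 242.71356201171875), (24.510530471801758, 15.23953914642334), 26.341602325439453)
cream 347 [164.4 128.1] [504.1 367.8] ax [18.4 25.1] ang -171.0 ((504.21429443359375, 367.7247314453125), (23.83556365966797, 17.836641311645508), 23.245285034179688)
```

```bash
cat > go.py <<'E'
import sys
from h import *
x,y,z,yaw=map(float,sys.argv[1:5]);o=get_obs();a=np.radians(yaw)/2
print('d',(np.array([x,y,z])-o['eef_pos']).round(4),'rot',(R.from_quat([np.cos(a),np.sin(a),0,0])*R.from_quat(o['tool_rot']).inv()).as_rotvec().round(4),'j',o['joint_pos'].round(2),'f',o['ft_force'].round(1))
E
python3 go.py .483 .303 .09 34
```

```text
d [-0.0167  0.039  -0.0451] rot [-0.0285 -0.0193  0.1262] j [0.47 0.41 0.05 1.21 0.03 3.14] f [ 4.   3.5 -1.2]
```

Request:
{"fn": "send_rows", "kwargs": {
  "steps": "0.2 0 0 0 -0.014 -0.010 0.08;0.2 -0.004 0.01 -0.01 -0.014 -0.009 0.046;0.2 -0.004 0.01 -0.01 0 0 0;0.2 -0.005 0.01 -0.01 0 0 0;0.2 -0.004 0.009 -0.015 0 0 0"
}}

```text
clock: 2.23
eef_pos: [0.4803, 0.2989, 0.0954]
tool_rot: [0.957, 0.29, 0.002, 0.0]
ft_force: [-0.2, 0.5, 0.4]
grip_width: 0.0509
grasp_force: 0.0
```

```bash
python3 - <<'E'
from h import *
camera('wrist')  # settle
o=get_obs();c=grab('wrist');np.savez('wobs.npz',p=o['eef_pos'],q=o['tool_rot'])
save('w2',c['frame'][60:350,120:400],2)
E
python3 nut.py; python3 go.py .483 .303 .04 34
```

```text
tray 20170 [243.8 172.5] [486.2 316. ] ax [ 91.1 216.3] ang 68.6 ((481.7934265136719, 303.75836181640625), (203.91757202148438, 80.01507568359375), 70.85572052001953)
nut 744 [255.1 186.8] [483.8 304.2] ax [22.6 29.1] ang -140.7 ((483.4396057128906, 304.0707092285156), (27.20944595336914, 21.227502822875977), 33.762413024902344)
nut 596 [306.  243.7] [465.1 237.6] ax [22.5 35. ] ang 48.6 ((460.5265808105469, 238.58131408691406), (34.28805923461914, 24.932889938354492), 10.731039047241211)
pod 361 [298.4 243.2] [461.8 243.7] ax [15.1 27.6] ang -155.2 ((461.6387939453125, 244.01304626464844), (26.112810134887695, 14.496756553649902), 31.398571014404297)
cream 609 [203.3 123. ] [504.7 366.8] ax [19.2 25.5] ang -170.4 ((504.4731750488281, 367.00506591796875), (23.740703582763672, 19.168521881103516), 32.021785736083984)
d [ 0.0053  0.005  -0.0527] rot [ 0.0033 -0.0027  0.0036] j [ 0.56  0.44 -0.02  1.11 -0.    3.11] f [-0.  -0.6 -0.5]
```

View pics/w2.png

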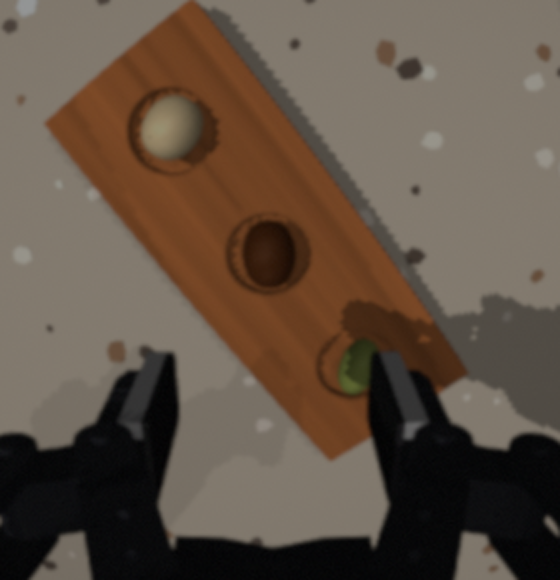

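The close view shows the nutmeg with its long axis straight up the image, which is the tool's x axis. The fingers will therefore close across its 22 mm thickness, and both are clear of the pod and the candlenut. Descending.

Request:
{"fn": "send_rows", "kwargs": {
  "steps": "0.2 0.003 0.003 -0.015 0 0 0;0.2 0.0025 0.003 -0.015 0 0 0;0.2 0 0 -0.015 0 0 0;0.2 0 0 -0.01 0 0 0;0.2 0 0 0 0 0 0"
}}

```text
clock: 2.75
eef_pos: [0.4846, 0.3025, 0.0386]
tool_rot: [0.957, 0.29, -0.001, 0.001]
ft_force: [-0.2, 0.2, -0.0]
grip_width: 0.0513
grasp_force: 0.0
```

```bash
python3 go.py .4832 .304 .0205 34
```

```text
d [-0.0014  0.0015 -0.0181] rot [ 0.0032 -0.0013  0.0058] j [ 0.56  0.51 -0.07  1.   -0.    3.11] f [-0.2  0.2 -0. ]
```

Request:
{"fn": "send_rows", "kwargs": {
  "steps": "0.2 -0.0015 0.0015 -0.009 0 0 0;0.2 0 0 -0.009 0 0 0;0.2 0 0 0 0 0 0;-1 0 0 0 0 0 0;-1 0 0 0 0 0 0"
}}

```text
clock: 3.17
eef_pos: [0.4849, 0.3056, 0.023]
tool_rot: [0.957, 0.29, 0.001, 0.001]
ft_force: [0.1, 0.3, -0.5]
grip_width: 0.0279
grasp_force: 0.0
```

Request:
{"fn": "send_rows", "kwargs": {
  "steps": "-1 0 0 0 0 0 0;-1 0 0 0 0 0 0;-1 0 0 0 0 0 0;-1 0 0 0 0 0 0;-1 0 0 0 0 0 0"
}}

```text
clock: 3.58
eef_pos: [0.4848, 0.3055, 0.0229]
tool_rot: [0.957, 0.29, 0.001, 0.001]
ft_force: [0.1, 0.1, 0.2]
grip_width: 0.0001
grasp_force: 0.0
```

```bash
python3 - <<'E'
from h import *
o=get_obs();c=grab('wrist');np.savez('wobs.npz',p=o['eef_pos'],q=o['tool_rot'])
s=grab('side')
im=np.zeros((600,800,3),np.uint8)
im[:,:460]=cv2.resize(c['frame'][80:340,155:355],(460,600),interpolation=cv2.INTER_CUBIC)
im[:300,460:]=cv2.resize(s['frame'][245:315,165:245],(340,300),interpolation=cv2.INTER_CUBIC)
save('w3',im)
E
```

```text
(no output)
```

View pics/w3.png

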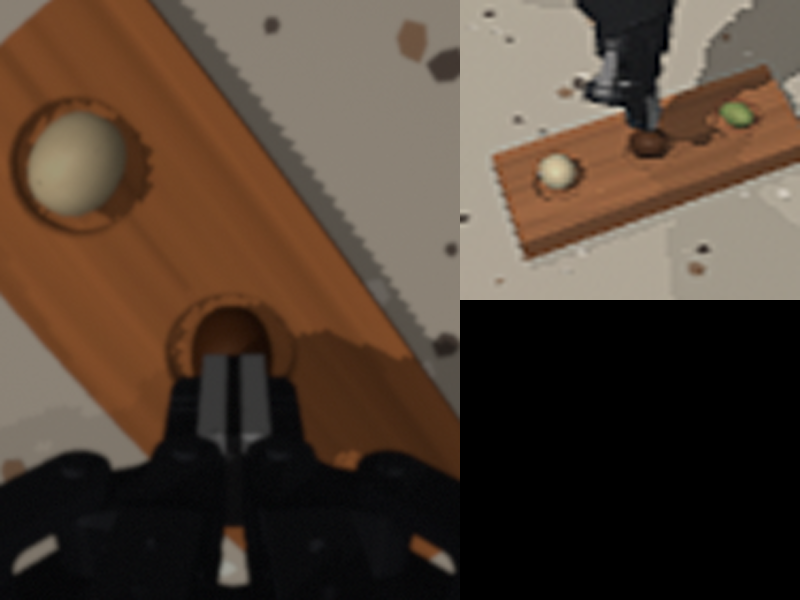

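The fingers shut on nothing (width 0). The nutmeg now shows just ahead of the shut tips, still in its pocket (crop px 232,330). The pads met it above its widest line. I back off, open and re-measure.

Request:
{"fn": "send_rows", "kwargs": {
  "steps": "-1 0 0 0.015 0 0 0;-1 0 0 0.02 0 0 0;0.2 0 0 0.02 0 0 0;0.2 0 0 0.01 0 0 0;0.2 0 0 0 0 0 0"
}}

```text
clock: 4.1
eef_pos: [0.4866, 0.3066, 0.0905]
tool_rot: [0.957, 0.29, 0.004, -0.0]
ft_force: [1.2, 0.9, 0.6]
grip_width: 0.0358
grasp_force: 0.0
```

```bash
python3 - <<'E'
from h import *
o=get_obs();c=grab('wrist');np.savez('wobs.npz',p=o['eef_pos'],q=o['tool_rot'])
s=grab('side');d=grab('scene')
im=np.zeros((600,800,3),np.uint8)
im[:,:460]=cv2.resize(c['frame'][80:340,155:355],(460,600),interpolation=cv2.INTER_CUBIC)
im[:300,460:]=cv2.resize(s['frame'][245:315,165:245],(340,300),interpolation=cv2.INTER_CUBIC)
im[300:,460:]=cv2.resize(d['frame'][170:230,310:378],(340,300),interpolation=cv2.INTER_CUBIC)
save('w4',im)
P=pts(s);hsv=cv2.cvtColor(s['frame'],cv2.COLOR_RGB2HSV).astype(int)
m=np.zeros((384,512),bool);m[265:290,195:225]=1
m&=(hsv[...,2]<95)&(hsv[...,1]>110)&(P[...,2]<.05)
k,l,st,ce=cv2.connectedComponentsWithStats(m.astype(np.uint8))
for i in range(1,k):
  if st[i,4]>8: print('side',st[i],ce[i],ray(s,*ce[i],.024).round(4),P[l==i].max(0).round(4),np.median(P[l==i],0).round(4))
E
python3 nut.py; python3 go.py .483 .304 .04 34
```

```text
side [217 266   8   7  36] [220.91666667 269.30555556] [0.483  0.2558 0.024 ] [0.4991 0.2664 0.0235] [0.4878 0.2529 0.0186]
side [205 275  10   7  60] [209.26666667 278.        ] [0.4806 0.302  0.024 ] [0.4937 0.3146 0.0361] [0.4767 0.3043 0.0292]
side [219 288   6   2  10] [221.6 288.5] [0.4258 0.3001 0.024 ] [0.4376 0.3007 0.0162] [0.4351 0.2939 0.0096]
tray 18707 [240.7 182.4] [487.7 321.4] ax [ 90.8 205.1] ang 66.6 ((481.97357177734375, 303.71502685546875), (203.8670196533203, 80.1884536743164), 70.89903259277344)
nut 744 [256.2 201.9] [483.5 304.1] ax [22.6 30.2] ang -142.2 ((482.8240966796875, 303.8321838378906), (28.795703887939453, 21.457901000976562), 33.682533264160156)
nut 656 [296.9 254.4] [462.2 246.3] ax [16.7 51.1] ang -150.7 ((458.62237548828125, 242.15135192871094), (51.43003463745117, 17.9013671875), 32.135894775390625)
cream 612 [204.9 139. ] [504.6 366.6] ax [19.6 25.4] ang -167.6 ((504.694091796875, 366.8865966796875), (24.974063873291016, 19.165983200073242), 17.2923641204834)
d [-0.0011 -0.0011 -0.0467] rot [0.0014 0.0014 0.0049] j [ 0.56  0.46 -0.01  1.1  -0.    3.12] f [ 0.4 -0.2 -0.3]
```

View pics/w4.png

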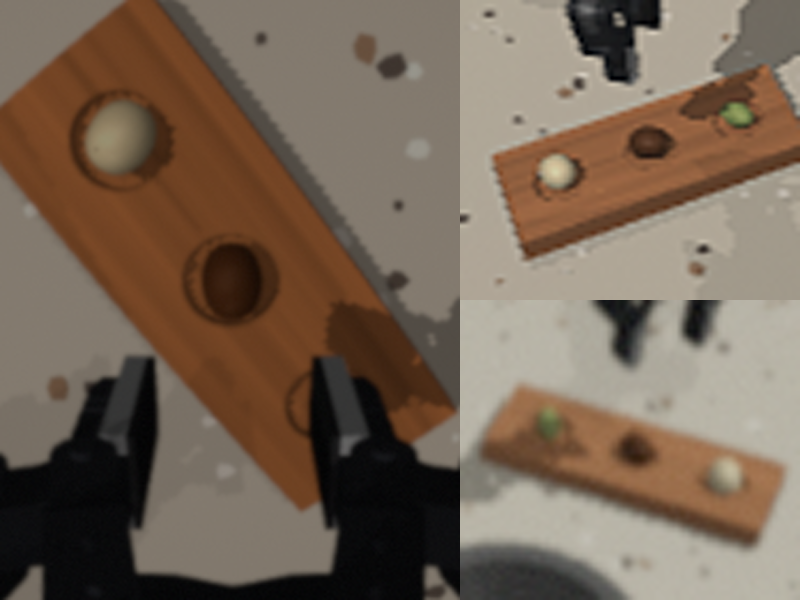

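The nutmeg is back at the same place in its pocket (crop px 232,280), and the pod and candlenut have not moved. I use the wrist depth to see where the fingertips really are in the tool frame.

```bash
python3 - <<'E'
from h import *
c=load('wrist');o=np.load('wobs.npz');K=c['camera_matrix'];T=c['T_tool_cam'];z=c['range_z']
v,u=np.mgrid[:384,:512];d=np.stack([u-K[0,2],v-K[1,2]],-1)/K[0,0];r=np.linalg.norm(d,axis=-1,keepdims=True)
ray_=np.concatenate([d/np.maximum(r,1e-9)*np.tan(r),np.ones_like(r)],-1)*z[...,None]
t=ray_@T[:3,:3].T+T[:3,3]
w=t@R.from_quat(o['q']).as_matrix().T+o['p']
m=(z>0)&(t[...,2]<.03)&(t[...,2]>-.06)&(abs(t[...,1])<.06)&(t[...,0]<.03)
q=t[m];print(len(q),q[:,2].max())
for lo in np.arange(-.06,.01,.006):
    s=q[(q[:,2]>lo)&(q[:,2]<=lo+.006)]
    if len(s):print(lo.round(3),len(s),s.min(0).round(4),s.max(0).round(4))
# tray top & nutmeg by wrist depth
print('nut z', w[195:209,250:262].reshape(-1,3).max(0).round(4), np.median(w[195:209,250:262].reshape(-1,3),0).round(4))
print('tray z',np.median(w[170:180,232:240].reshape(-1,3),0).round(4), 'counter',np.median(w[100:130,330:360].reshape(-1,3),0).round(4))
E
```

```text
2738 -0.021216323191566522
-0.06 732 [-0.0116 -0.0308 -0.06  ] [ 0.0119  0.0249 -0.054 ]
-0.054 489 [-0.0106 -0.0316 -0.054 ] [ 0.0119  0.0319 -0.048 ]
-0.048 486 [-0.0115 -0.0317 -0.048 ] [ 0.012   0.0317 -0.042 ]
-0.042 423 [-0.0108 -0.0313 -0.042 ] [ 0.012   0.0318 -0.036 ]
-0.036 369 [-0.0109 -0.0316 -0.036 ] [ 0.012   0.0316 -0.03  ]
-0.03 210 [-0.0114 -0.0297 -0.03  ] [ 0.0117  0.0294 -0.0241]
-0.024 29 [-0.0098 -0.0182 -0.0239] [ 0.0091  0.0182 -0.0212]
nut z [0.4925 0.3127 0.0359] [0.4863 0.3067 0.0335]
tray z [0.4922 0.3303 0.0178] counter [ 0.5861  0.2799 -0.    ]
```

By the depth image the true fingertips lie about 20 mm behind the reported TCP: tool z is about -21 mm at 36 mm opening. So at TCP z 0.023 they shut above the nutmeg without touching it. The fingertips should be at 0.020, so I aim for a TCP z of about 0 and watch the force.

Request:
{"fn": "send_rows", "kwargs": {
  "steps": "0.2 -0.001 -0.001 -0.025 0 0 0;0.2 0 0 -0.025 0 0 0;0.2 0 0 -0.02 0 0 0;0.2 0 0 -0.006 0 0 0;0.2 0 0 0 0 0 0"
}}

```text
clock: 4.67
eef_pos: [0.4811, 0.3028, 0.0083]
tool_rot: [0.957, 0.29, -0.002, 0.002]
ft_force: [-0.3, -0.7, -0.2]
grip_width: 0.0511
grasp_force: 0.0
```

```bash
python3 go.py .483 .304 .001 34
```

```text
d [ 0.0019  0.0012 -0.0073] rot [ 0.0045 -0.0034  0.0049] j [ 0.56  0.54 -0.11  0.93 -0.    3.12] f [-0.3 -0.7 -0.2]
```

Request:
{"fn": "send_rows", "kwargs": {
  "steps": "0.2 0.002 0.001 -0.004 0 0 0;0.2 0 0 -0.004 0 0 0;0.2 0 0 0 0 0 0;0.2 0 0 0 0 0 0;-0.1 0 0 0 0 0 0"
}}

```text
clock: 5.08
eef_pos: [0.4862, 0.3058, 0.0045]
tool_rot: [0.957, 0.29, 0.002, 0.001]
ft_force: [0.2, 0.5, 0.4]
grip_width: 0.0404
grasp_force: 0.0
```

Request:
{"fn": "send_rows", "kwargs": {
  "steps": "-1 0 0 0 0 0 0;-1 0 0 0 0 0 0;-1 0 0 0 0 0 0;-1 0 0 0 0 0 0;-1 0 0 0 0 0 0"
}}

```text
clock: 5.5
eef_pos: [0.4861, 0.3058, 0.0044]
tool_rot: [0.957, 0.29, 0.002, 0.0]
ft_force: [-0.4, 0.2, 4.7]
grip_width: 0.0162
grasp_force: 57.5
```

The grip closed at 16 mm, which is above the nutmeg's widest line and 3 mm off along its length. I regrasp lower and centred.

Request:
{"fn": "send_rows", "kwargs": {
  "steps": "0 0 0 0 0 0 0;0 0 0 0 0 0 0;0 -0.003 -0.002 -0.0025 0 0 0;0 0 0 -0.0025 0 0 0;0 0 0 0 0 0 0"
}}

```text
clock: 5.92
eef_pos: [0.4817, 0.3028, -0.0024]
tool_rot: [0.957, 0.29, 0.0, 0.001]
ft_force: [0.0, -0.6, 0.2]
grip_width: 0.0428
grasp_force: 0.0
```

```bash
python3 go.py .483 .304 0 34
python3 - <<'E'
from h import *
o=get_obs();c=grab('wrist');np.savez('wobs.npz',p=o['eef_pos'],q=o['tool_rot']);print(o['grip_width'])
K=c['camera_matrix'];T=c['T_tool_cam'];z=c['range_z']
v,u=np.mgrid[:384,:512];d=np.stack([u-K[0,2],v-K[1,2]],-1)/K[0,0];r=np.linalg.norm(d,axis=-1,keepdims=True)
t=np.concatenate([d/np.maximum(r,1e-9)*np.tan(r),np.ones_like(r)],-1)*z[...,None]@T[:3,:3].T+T[:3,3]
w=t@R.from_quat(o['q']).as_matrix().T+o['p'];hsv=cv2.cvtColor(c['frame'],cv2.COLOR_RGB2HSV)
m=(t[...,0]<.02)&(abs(t[...,0])<.02)&(abs(t[...,1])<.045)&(w[...,2]>.019)&(z>0)&(t[...,2]>-.05)&(hsv[...,1]<90)
print('tip tool z',np.sort(t[...,2][m])[-8:].round(4),'world',np.sort(w[...,2][m])[:8].round(4))
E
python3 nut.py
```

```text
d [0.0013 0.0012 0.0024] rot [0.0018 0.0008 0.005 ] j [ 0.56  0.55 -0.12  0.9  -0.    3.12] f [ 0.  -0.6  0.2]
0.042840007512512095
tray 33124 [213.8 178.6] [501.4 341.6] ax [ 85.4 151.4] ang 82.1 ((488.9852294921875, 323.96710205078125), (161.49171447753906, 80.16893005371094), 70.89215087890625)
nut 1629 [257.6 246.8] [485.4 304.3] ax [24.9 29.6] ang 70.3 ((486.9263916015625, 303.3856506347656), (25.43248748779297, 27.990509033203125), 25.96222496032715)
nut 605 [203.7 249.7] [467.9 326.9] ax [14.  20.6] ang 152.2 ((468.0966491699219, 329.2372131347656), (15.704922676086426, 18.1073055267334), 30.373512268066406)
nut 1194 [313.1 256.9] [496.4 275.6] ax [18.7 32.6] ang 81.4 ((499.3674621582031, 272.4108581542969), (22.332571029663086, 31.294635772705078), 23.645790100097656)
cream 1752 [171.9 151.5] [504.5 366.5] ax [20.7 26.6] ang -172.1 ((504.8057556152344, 366.6484375), (26.089616775512695, 20.644794464111328), 5.674775123596191)Traceback (most recent call last):
  File "<stdin>", line 6, in <module>
KeyError: 'q'
```

Request:
{"fn": "send_rows", "kwargs": {
  "steps": "0 0.001 0.001 0.002 0 0 0;0 0 0 0 0 0 0;-1 0 0 0 0 0 0;-1 0 0 0 0 0 0;-1 0 0 0 0 0 0"
}}

```text
clock: 6.38
eef_pos: [0.484, 0.3047, 0.0012]
tool_rot: [0.957, 0.29, 0.002, 0.001]
ft_force: [-0.6, -0.4, 2.7]
grip_width: 0.0176
grasp_force: 58.6
```

Request:
{"fn": "send_rows", "kwargs": {
  "steps": "-1 0 0 0 0 0 0;-1 0 0 0 0 0 0;-1 0 0 0 0 0 0;-1 0 0 0 0 0 0;-1 0 0 0 0 0 0"
}}

```text
clock: 6.8
eef_pos: [0.484, 0.3047, 0.0011]
tool_rot: [0.957, 0.29, 0.002, 0.001]
ft_force: [0.1, 0.2, 5.0]
grip_width: 0.0176
grasp_force: 58.9
```

Request:
{"fn": "send_rows", "kwargs": {
  "steps": "0 0 0 0 0 0 0;0 0 0 0 0 0 0;0 -0.001 -0.001 -0.003 0 0 0;0 0 0 -0.0025 0 0 0;0 0 0 0 0 0 0"
}}

```text
clock: 7.22
eef_pos: [0.4823, 0.3032, -0.0048]
tool_rot: [0.957, 0.29, 0.001, 0.001]
ft_force: [-2.2, -1.9, 5.8]
grip_width: 0.0426
grasp_force: 2.8
```

Request:
{"fn": "send_rows", "kwargs": {
  "steps": "0 0 0 0 0 0 0;-1 0 0 0 0 0 0;-1 0 0 0 0 0 0;-1 0 0 0 0 0 0;-1 0 0 0 0 0 0"
}}

```text
clock: 7.63
eef_pos: [0.4845, 0.304, -0.0028]
tool_rot: [0.957, 0.29, 0.003, 0.001]
ft_force: [0.4, -1.6, 11.5]
grip_width: 0.018
grasp_force: 60.2
```

The fingertips now touch the tray lightly and the width reads 18 mm, so this is as low as they can go. I lift and check.

Request:
{"fn": "send_rows", "kwargs": {
  "steps": "-1 0 0 0.005 0 0 0;-1 0 0 0.01 0 0 0;-1 0 0 0.02 0 0 0;-1 0 0 0.03 0 0 0;-1 0 0 0.03 0 0 0"
}}

```text
clock: 8.05
eef_pos: [0.4812, 0.3026, 0.09]
tool_rot: [0.957, 0.29, -0.001, 0.001]
ft_force: [1.1, 0.3, 0.6]
grip_width: 0.0179
grasp_force: 58.6
```

Request:
{"fn": "send_rows", "kwargs": {
  "steps": "-1 0 0 0.03 0 0 0;-1 0 0 0.035 0 0 0;-1 0 0 0.035 0 0 0;-1 0 0 0.035 0 0 0;-1 0 0 0.03 0 0 0"
}}

```text
clock: 8.47
eef_pos: [0.4824, 0.3034, 0.2578]
tool_rot: [0.957, 0.29, 0.002, 0.001]
ft_force: [0.8, 0.5, 0.1]
grip_width: 0.0179
grasp_force: 58.6
```

```bash
python3 go.py .659 -.023 .20 80
python3 - <<'E'
from h import *
w=grab('wrist');s=grab('side')
im=np.zeros((600,800,3),np.uint8)
im[:,:460]=cv2.resize(w['frame'][80:340,155:355],(460,600),interpolation=cv2.INTER_CUBIC)
im[:340,460:]=cv2.resize(s['frame'][195:315,150:270],(340,340),interpolation=cv2.INTER_CUBIC)
save('w5',im)
E
```

```text
d [ 0.1766 -0.3264 -0.0578] rot [-0.0013  0.0033  0.8077] j [ 0.56  0.37  0.3   1.5  -0.    3.12] f [0.8 0.5 0.1]
```

View pics/w5.png

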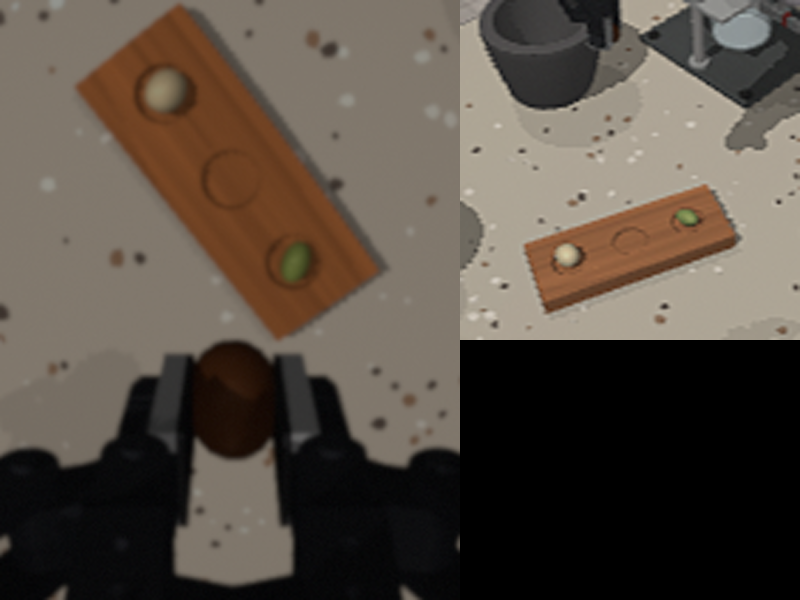

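The nutmeg sits between the pads (crop px 232,400). Its pocket is empty and the pod and candlenut are untouched. Moving over the funnel and turning to the handle yaw on the way.

Request:
{"fn": "send_rows", "kwargs": {
  "steps": "-1 0.0177 -0.0326 0 0 0 0.104;-1 0.0177 -0.0326 0 0 0 0.104;-1 0.0177 -0.0326 0 0 0 0.104;-1 0.0177 -0.0326 0 0 0 0.104;-1 0.0177 -0.0326 0 0 0 0.104"
}}

```text
clock: 8.98
eef_pos: [0.571, 0.139, 0.2541]
tool_rot: [0.849, 0.529, 0.0, -0.0]
ft_force: [0.7, 0.3, -0.5]
grip_width: 0.0181
grasp_force: 58.7
```

Request:
{"fn": "send_rows", "kwargs": {
  "steps": "-1 0.0177 -0.0326 0 0 0 0.104;-1 0.0177 -0.0326 0 0 0 0.104;-1 0.0177 -0.0326 0 0 0 0.104;-1 0.0177 -0.0326 0 0 0 0.104;-1 0.0177 -0.0326 0 0 0 0.104"
}}

```text
clock: 9.4
eef_pos: [0.6596, -0.0242, 0.2539]
tool_rot: [0.685, 0.729, 0.001, -0.001]
ft_force: [1.8, 0.6, 0.2]
grip_width: 0.0181
grasp_force: 58.7
```

```bash
python3 - <<'E'
from h import *
camera('side')
o=get_obs();c=grab('wrist');np.savez('wobs.npz',p=o['eef_pos'],q=o['tool_rot']);p,q=o['eef_pos'],o['tool_rot'];print(p,q,o['grip_width'])
save('w6',c['frame'],1.5)
K=c['camera_matrix'];T=c['T_tool_cam'];z=c['range_z']
v,u=np.mgrid[:384,:512];d=np.stack([u-K[0,2],v-K[1,2]],-1)/K[0,0];r=np.linalg.norm(d,axis=-1,keepdims=True)
t=np.concatenate([d/np.maximum(r,1e-9)*np.tan(r),np.ones_like(r)],-1)*z[...,None]@T[:3,:3].T+T[:3,3]
w=t@R.from_quat(q).as_matrix().T+p
np.save('ww.npy',w)
m=(z>0)&(w[...,2]>.181)&(w[...,2]<.192)
Q=w[m];print('rim',len(Q),cv2.minEnclosingCircle((Q[:,:2]*1000).astype(np.float32)))
f,_=cv2.fitEllipse((Q[:,:2]*1000).astype(np.float32))[:2];print(f)
m=(z>0)&(w[...,2]>.142)&(w[...,2]<.149)&(abs(w[...,0]-.54)<.05)
Q=w[m];print('handle',len(Q),Q.min(0),Q.max(0),Q.mean(0),cv2.minAreaRect((Q[:,:2]*1000).astype(np.float32)))
hsv=cv2.cvtColor(c['frame'],cv2.COLOR_RGB2HSV).astype(int)
m=((hsv[...,0]<8)|(hsv[...,0]>172))&(hsv[...,1]>110)&(w[...,2]>.09)&(z>0)&(w[...,2]<.15)
k,l,st,ce=cv2.connectedComponentsWithStats(m.astype(np.uint8))
for i in range(1,k):
    if st[i,4]>3: print('red',st[i,4],ce[i],np.median(w[l==i],0).round(4))
E
python3 go.py .659 -.023 .15 93.4
```

```text
[ 0.66195566 -0.03148985  0.25211908] [ 0.68561461  0.72796358 -0.00094577  0.00085934] 0.018414912072463513
rim 3689 ((660.2522583007812, -21.222829818725586), 59.353519439697266)
(660.41015625, -20.86458969116211)
handle 872 [ 0.53469356 -0.06319653  0.14200066] [0.58210769 0.01150864 0.14684093] [ 0.54750732 -0.02515904  0.14396653] ((557.7120971679688, -25.42681884765625), (44.561607360839844, 75.28007507324219), 3.9867279529571533)
red 12 [149.83333333 130.83333333] [0.5489 0.0108 0.1192]
red 18 [153.77777778 194.5       ] [ 0.5518 -0.0585  0.1197]
red 100 [  3.44 377.73] [-0.0068 -0.6395  0.1019]
d [-0.0016  0.0052 -0.1019] rot [-0.0003 -0.0016  0.0071] j [-0.04  0.58  0.63  1.62  0.    1.48] f [ 0.6 -0.8  0.3]
```

View pics/w6.png

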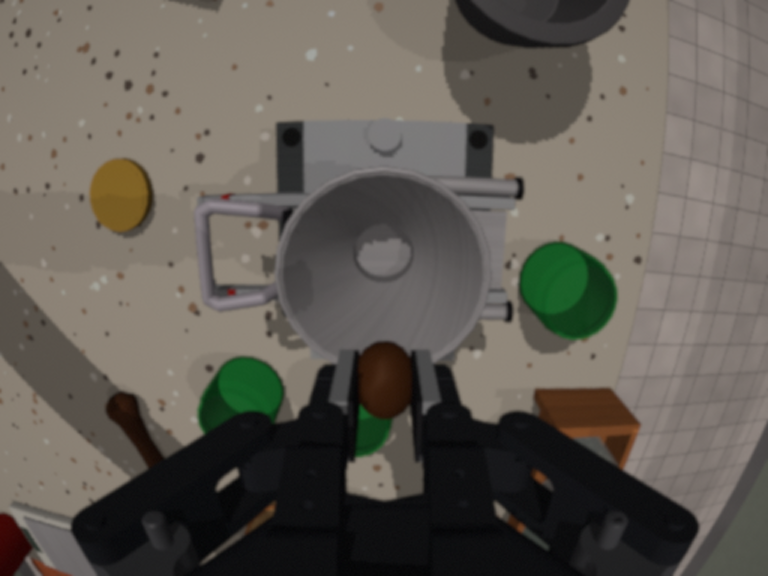

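The funnel is straight ahead, its axis at (0.660, -0.021) by the rim fit. The throat shows at px (383,253), the handle bar at (207,250), the red marks beside it, and the nutmeg is held at (385,378). I centre over the axis and lower.

Request:
{"fn": "send_rows", "kwargs": {
  "steps": "-1 -0.001 0.004 -0.01 0 0 0;-1 0 0.004 -0.02 0 0 0;-1 0 0.001 -0.025 0 0 0;-1 0 0 -0.025 0 0 0;-1 0 0 -0.01 0 0 0"
}}

```text
clock: 9.92
eef_pos: [0.6556, -0.0128, 0.1601]
tool_rot: [0.686, 0.727, -0.001, -0.003]
ft_force: [-0.1, -0.8, -1.1]
grip_width: 0.018
grasp_force: 58.7
```

```bash
python3 go.py .660 -.0212 .153 93
```

```text
d [ 0.0044 -0.0084 -0.0071] rot [-0.0024 -0.0065 -0.0053] j [-0.02  0.59  0.4   1.39  0.    1.49] f [-0.1 -0.8 -1.1]
```

Request:
{"fn": "send_rows", "kwargs": {
  "steps": "-1 0.002 -0.004 -0.003 0 0 0;-1 0.002 -0.004 -0.003 0 0 0;-1 0 0 0 0 0 0;-1 0 0 0 0 0 0;-1 0 0 0 0 0 0"
}}

```text
clock: 10.33
eef_pos: [0.6637, -0.0217, 0.1609]
tool_rot: [0.687, 0.727, 0.002, 0.001]
ft_force: [-0.2, -0.8, -0.5]
grip_width: 0.0179
grasp_force: 58.7
```

Request:
{"fn": "send_rows", "kwargs": {
  "steps": "-1 -0.003 0 -0.01 0 0 0;-1 0 0 0 0 0 0;-1 0 0 0 0 0 0;-0.1 0 0 0 0 0 0;-0.1 0 0 0 0 0 0"
}}

```text
clock: 10.75
eef_pos: [0.6602, -0.0215, 0.15]
tool_rot: [0.686, 0.727, 0.002, 0.001]
ft_force: [0.3, -0.3, 0.2]
grip_width: 0.0383
grasp_force: 0.0
```

Request:
{"fn": "send_rows", "kwargs": {
  "steps": "-0.1 0 0 0 0 0 0;-0.1 0 0 0 0 0 0;-0.1 0 0 0.02 0 0 0;-0.1 0 0 0.04 0 0 0;-0.1 0 0 0.04 0 0 0"
}}

```text
clock: 11.17
eef_pos: [0.6582, -0.0215, 0.2482]
tool_rot: [0.686, 0.727, -0.0, -0.002]
ft_force: [1.0, 0.8, 1.0]
grip_width: 0.0381
grasp_force: 0.0
```

```bash
python3 - <<'E'
from h import *
o=get_obs();c=grab('wrist');np.savez('wobs.npz',p=o['eef_pos'],q=o['tool_rot'])
w=grab('wrist');s=grab('side')
im=np.zeros((440,800,3),np.uint8)
im[:,:500]=cv2.resize(w['frame'][60:310,110:394],(500,440),interpolation=cv2.INTER_CUBIC)
im[:300,500:]=cv2.resize(s['frame'][150:230,210:290],(300,300),interpolation=cv2.INTER_CUBIC)
save('w7',im)
E
python3 go.py .539 -.027 .26 93
```

```text
d [-0.1232 -0.0054  0.0054] rot [-0.0016  0.0122 -0.0054] j [-0.03  0.57  0.61  1.6   0.    1.48] f [-0.2  0.  -0.5]
```

View pics/w7.png

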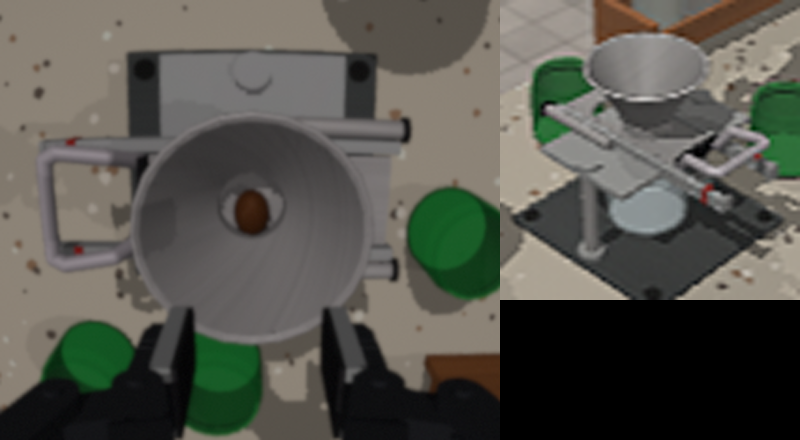

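The nutmeg lies on the closed gate in the throat (picture px 252,212), and the stand looks undisturbed. I have used all 10 pictures, so from here I work by numbers: the handle's pose and the gripper's outline.

```bash
cat > wp.py <<'E'
from h import *
def wcloud():
    o=get_obs();c=grab('wrist');p,q=o['eef_pos'],o['tool_rot']
    K=c['camera_matrix'];T=c['T_tool_cam'];z=c['range_z']
    v,u=np.mgrid[:384,:512];d=np.stack([u-K[0,2],v-K[1,2]],-1)/K[0,0];r=np.linalg.norm(d,axis=-1,keepdims=True)
    t=np.concatenate([d/np.maximum(r,1e-9)*np.tan(r),np.ones_like(r)],-1)*z[...,None]@T[:3,:3].T+T[:3,3]
    t[z<=0]=np.nan
    return c,t,t@R.from_quat(q).as_matrix().T+p,o
E
python3 - <<'E'
from wp import *
c,t,w,o=wcloud();print(o['eef_pos'],o['tool_rot'],o['grip_width'])
for lo in np.arange(-.14,-.01,.015):
    m=(t[...,2]>lo)&(t[...,2]<=lo+.015)&(abs(t[...,1])<.12)&(t[...,0]<.05)
    if m.any(): s=t[m];print(lo.round(3),len(s),s.min(0).round(3),s.max(0).round(3))
hsv=cv2.cvtColor(c['frame'],cv2.COLOR_RGB2HSV).astype(int)
m=(w[...,2]>.137)&(w[...,2]<.149)&(w[...,0]<.552)&(w[...,0]>.50)&(abs(w[...,1]+.027)<.06)
Q=w[m];print('bar',len(Q),cv2.minAreaRect((Q[:,:2]*1000).astype(np.float32)),Q.min(0),Q.max(0))
B=Q[(abs(Q[:,1]+.027)<.022)];print(np.polyfit(B[:,1],B[:,0],1),B.mean(0),B.max(0)[2])
m=((hsv[...,0]<8)|(hsv[...,0]>172))&(hsv[...,1]>110)&(w[...,2]>.09)&(w[...,2]<.14)&(w[...,0]<.58)
k,l,st,ce=cv2.connectedComponentsWithStats(m.astype(np.uint8))
for i in range(1,k):
    if st[i,4]>3: print('red',st[i,4],ce[i],np.median(w[l==i],0).round(4),wproj(c,o['eef_pos'],o['tool_rot'],ce[i],.119))
m=(hsv[...,2]<55)&(w[...,2]>.1)&(w[...,2]<.135)&(abs(w[...,0]-.58)<.05)&(abs(w[...,1]+.025)<.05)
if m.any():print('lip',m.sum(),np.median(w[m],0),w[m].min(0),w[m].max(0))
m=(w[...,2]>.183)&(w[...,2]<.191)&(w[...,0]>.58)
print('rim',cv2.minEnclosingCircle((w[m][:,:2]*1000).astype(np.float32)))
E
```

```text
[ 0.66221742 -0.02158932  0.25459634] [0.68639103 0.72720662 0.00477118 0.00388975] 0.038441506184588276
-0.14 3 [ 0.01  -0.06  -0.125] [ 0.014 -0.059 -0.125]
-0.125 11602 [-0.004 -0.066 -0.125] [ 0.022  0.067 -0.11 ]
-0.11 10569 [-0.013 -0.064 -0.11 ] [ 0.019  0.065 -0.095]
-0.095 5291 [-0.013 -0.058 -0.095] [ 0.018  0.059 -0.08 ]
-0.08 5376 [-0.013 -0.054 -0.08 ] [ 0.014  0.054 -0.065]
-0.065 1466 [-0.011 -0.04  -0.065] [ 0.014  0.039 -0.05 ]
-0.05 1149 [-0.011 -0.033 -0.05 ] [ 0.013  0.033 -0.035]
-0.035 540 [-0.011 -0.032 -0.035] [ 0.012  0.033 -0.021]
bar 749 ((543.1685180664062, -25.891231536865234), (76.90447235107422, 17.63585662841797), 89.99262237548828) [ 0.53435437 -0.06434448  0.13789321] [0.55199062 0.0125605  0.14721909]
[-0.04488104  0.54086947] [ 0.54208785 -0.0271468   0.14371893] 0.14686960151378536
red 17 [148.76470588 140.58823529] [0.549  0.0109 0.1199] [[0.54904508 0.01099376 0.119     ]]
red 18 [153.         203.33333333] [ 0.5518 -0.0583  0.1199] [[ 0.55134561 -0.05889404  0.119     ]]
red 58 [  2.77586207 379.53448276] [-0.0085 -0.6317  0.0989] [[ 0.03084947 -0.59188285  0.119     ]]
lip 84 [ 0.59356695 -0.00184096  0.1256158 ] [ 0.54069881 -0.05788162  0.11250674] [0.59741754 0.00386013 0.12774834]
rim ((660.54541015625, -21.05823516845703), 59.43421173095703)
```

Request:
{"fn": "send_rows", "kwargs": {
  "steps": "-0.1 -0.029 -0.001 0 0 -0.0375 0;-0.1 -0.029 -0.001 0 0 -0.0375 0;-0.1 -0.029 -0.001 0 0 -0.0375 0;-0.1 -0.028 -0.001 0 0 -0.0375 0;-0.1 0 0 -0.02 0 0 0"
}}

```text
clock: 11.78
eef_pos: [0.5392, -0.0256, 0.231]
tool_rot: [0.685, 0.725, 0.053, 0.055]
ft_force: [0.4, -0.5, -0.2]
grip_width: 0.0383
grasp_force: 0.0
```

Request:
{"fn": "send_rows", "kwargs": {
  "steps": "-0.1 0 0 -0.025 0 0 0;-0.1 0 0 -0.02 0 0 0;-0.1 0 0 -0.01 0 0 0;-0.1 0 0 0 0 0 0;-0.1 0 0 0 0 0 0"
}}

```text
clock: 12.2
eef_pos: [0.5432, -0.0255, 0.1725]
tool_rot: [0.684, 0.725, 0.052, 0.053]
ft_force: [0.8, -0.2, -0.3]
grip_width: 0.0383
grasp_force: 0.0
```

```bash
cat > pose.py <<'E'
import sys
from wp import *
c,t,w,o=wcloud();M=R.from_quat(o['tool_rot']).as_matrix()
print('eef',o['eef_pos'].round(4),'zaxis',M[:,2].round(3),'yaxis',M[:,1].round(3),'w',o['grip_width'].round(4),'f',o['ft_force'].round(1),'clk',o['clock'],'pads',(o['eef_pos']-.03*M[:,2]).round(4))
m=(w[...,2]>.137)&(w[...,2]<.149)&(w[...,0]<.555)&(w[...,0]>.45)&(abs(w[...,1]+.027)<.024)&(abs(t[...,0])<.05)
hsv=cv2.cvtColor(c['frame'],cv2.COLOR_RGB2HSV).astype(int)
m&=hsv[...,2]>90
if m.sum()>5:
    Q=w[m];print('bar',len(Q),np.median(Q,0).round(4),Q.min(0).round(4),Q.max(0).round(4))
E
python3 pose.py
```

```text
Traceback (most recent call last):
  File "pose.py", line 4, in <module>
    print('eef',o['eef_pos'].round(4),'zaxis',M[:,2].round(3),'yaxis',M[:,1].round(3),'w',o['grip_width'].round(4),'f',o['ft_force'].round(1),'clk',o['clock'],'pads',(o['eef_pos']-.03*M[:,2]).round(4))
                                                                                          ^^^^^^^^^^^^^^^^^^^^^
AttributeError: 'float' object has no attribute 'round'
```

Request:
{"fn": "send_rows", "kwargs": {
  "steps": "-0.1 0.001 0 -0.015 0 0 0;-0.1 0.001 0 -0.02 0 0 0;-0.1 0 0 -0.02 0 0 0;-0.1 0 0 -0.008 0 0 0;-0.1 0 0 0 0 0 0"
}}

```text
clock: 12.67
eef_pos: [0.5454, -0.0255, 0.1095]
tool_rot: [0.684, 0.725, 0.052, 0.053]
ft_force: [-0.0, 0.6, 0.8]
grip_width: 0.0386
grasp_force: 0.0
```

```bash
sed -i "s/o\['grip_width'\].round(4)/o['grip_width']/" pose.py; python3 pose.py
```

```text
eef [ 0.5454 -0.0255  0.1095] zaxis [ 0.148  0.002 -0.989] yaxis [0.987 0.058 0.148] w 0.03861307185879334 f [-0.   0.6  0.8] clk 12.6667 pads [ 0.541  -0.0255  0.1392]
bar 1404 [ 0.5395 -0.0244  0.1443] [ 0.5071 -0.051   0.1377] [ 0.5461 -0.003   0.1466]
```

Request:
{"fn": "send_rows", "kwargs": {
  "steps": "-0.1 0 0 -0.003 0 0 0;-1 0 0 0 0 0 0;-1 0 0 0 0 0 0;-1 0 0 0 0 0 0;-1 0 0 0 0 0 0"
}}

```text
clock: 13.13
eef_pos: [0.5452, -0.0257, 0.1089]
tool_rot: [0.685, 0.725, 0.052, 0.054]
ft_force: [-5.0, -0.2, 4.8]
grip_width: 0.0075
grasp_force: 58.7
```

```bash
python3 pose.py; python3 - <<'E'
from h import *
for n in ('side','scene'):
    c=grab(n);P=pts(c);hsv=cv2.cvtColor(c['frame'],cv2.COLOR_RGB2HSV).astype(int)
    b=(abs(P[...,1]+.025)<.032)&(P[...,2]>.112)&(P[...,2]<.132)&(P[...,0]>.5)&(P[...,0]<.62)&(hsv[...,2]<70)
    v,u=np.nonzero(b);print(n,len(u),P[b].mean(0) if len(u) else '',(u.mean(),v.mean()) if len(u) else '')
    r=((hsv[...,0]<8)|(hsv[...,0]>172))&(hsv[...,1]>110)&(P[...,2]>.1)&(P[...,2]<.13)&(abs(P[...,0]-.55)<.03)
    if r.any(): v,u=np.nonzero(r);print('red',len(u),np.c_[u,v].tolist()[:14])
E
```

```text
eef [ 0.5452 -0.0257  0.1089] zaxis [ 0.149  0.002 -0.989] yaxis [0.987 0.057 0.149] w 0.0074718330168143535 f [-5.  -0.2  4.8] clk 13.1333 pads [ 0.5407 -0.0258  0.1386]
bar 1125 [ 0.5396 -0.0212  0.1445] [ 0.5214 -0.051   0.1374] [ 0.5442 -0.003   0.1477]
side 32 [ 0.59098553 -0.02728859  0.12339627] (np.float64(262.78125), np.float64(189.78125))
red 8 [[265, 199], [266, 199], [264, 200], [265, 200], [266, 200], [264, 201], [264, 202], [264, 203]]
scene 0
```

The grip on the bar is firm: 58.7 N, with the same reading bias of about 3 mm as on the nutmeg. The lip is at x 0.591 in the side view. I pull along the stand's -x axis.

Request:
{"fn": "send_rows", "kwargs": {
  "steps": "-1 -0.005 -0.0002 0 0 0 0;-1 -0.009 -0.0004 0 0 0 0;-1 -0.010 -0.0005 0 0 0 0;-1 -0.010 -0.0005 0 0 0 0;-1 -0.006 -0.0003 0 0 0 0"
}}

```text
clock: 13.7
eef_pos: [0.5085, -0.0274, 0.1091]
tool_rot: [0.684, 0.725, 0.055, 0.056]
ft_force: [8.0, 0.4, -7.6]
grip_width: 0.0076
grasp_force: 58.5
```

Request:
{"fn": "send_rows", "kwargs": {
  "steps": "-1 0 0 0 0 0 0;-1 0 0 0 0 0 0;-1 0 0 0 0 0 0;-1 0 0 0 0 0 0;-1 0 0 0 0 0 0"
}}

```text
clock: 14.12
eef_pos: [0.5091, -0.0274, 0.109]
tool_rot: [0.684, 0.725, 0.055, 0.056]
ft_force: [5.9, -0.5, -5.8]
grip_width: 0.0074
grasp_force: 58.7
```

```bash
cat > gate.py <<'E'
from h import *
o=get_obs();print('eef',o['eef_pos'].round(4),'f',o['ft_force'].round(1),'w',o['grip_width'],o['grasp_force'],o['clock'])
c=grab('side');P=pts(c);hsv=cv2.cvtColor(c['frame'],cv2.COLOR_RGB2HSV).astype(int)
b=(abs(P[...,1]+.027)<.031)&(P[...,2]>.115)&(P[...,2]<.131)&(P[...,0]>.53)&(P[...,0]<.62)&(hsv[...,2]<70)
v,u=np.nonzero(b);print('lip',len(u),P[b].mean(0).round(4),np.median(P[b],0).round(4),P[b].min(0).round(4),P[b].max(0).round(4),(u.mean(),v.mean()),ray(c,u.mean(),v.mean(),.122).round(4))
r=((hsv[...,0]<8)|(hsv[...,0]>172))&(hsv[...,1]>110)&(P[...,2]>.1)&(P[...,2]<.13)&(abs(P[...,0]-.55)<.03)
if r.any(): v,u=np.nonzero(r);print('red',len(u),(u.mean(),v.mean()),P[r].mean(0).round(4),ray(c,u.mean(),v.mean(),.119).round(4))
g=(hsv[...,2]<70)&(hsv[...,1]<80)
E
python3 gate.py; python3 pose.py
```

```text
eef [ 0.5091 -0.0274  0.109 ] f [ 5.9 -0.5 -5.8] w 0.007363139040362722 58.687283992767334 14.1167
lip 33 [ 0.5612 -0.0308  0.1234] [ 0.556  -0.0321  0.1251] [ 0.542  -0.0576  0.1156] [0.6186 0.0013 0.1303] (np.float64(269.6363636363636), np.float64(193.06060606060606)) [ 0.5623 -0.032   0.122 ]
red 8 (np.float64(264.75), np.float64(200.5)) [0.5484 0.0055 0.1173] [0.5469 0.0071 0.119 ]
eef [ 0.5092 -0.0274  0.1091] zaxis [ 0.156  0.002 -0.988] yaxis [0.986 0.058 0.156] w 0.007535891913436233 f [ 6.1  0.9 -4.5] clk 14.1667 pads [ 0.5045 -0.0275  0.1387]
bar 1156 [ 0.5033 -0.0197  0.1444] [ 0.4858 -0.051   0.1374] [ 0.5087 -0.003   0.1464]
```

The gate is out 36.2 mm, by both the arm's pose and the bar in the depth image. It needs 8.8 mm more.

Request:
{"fn": "send_rows", "kwargs": {
  "steps": "-1 -0.003 -0.0002 0 0 0 0;-1 -0.003 -0.0002 0 0 0 0;-1 -0.0028 -0.0001 0 0 0 0;-1 0 0 0 0 0 0;-1 0 0 0 0 0 0"
}}

```text
clock: 14.63
eef_pos: [0.5006, -0.0278, 0.1091]
tool_rot: [0.684, 0.725, 0.055, 0.056]
ft_force: [7.3, -0.1, -6.4]
grip_width: 0.0075
grasp_force: 58.7
```

Request:
{"fn": "send_rows", "kwargs": {
  "steps": "-1 0 0 0 0 0 0;-1 0 0 0 0 0 0;-1 0 0 0 0 0 0;-1 0 0 0 0 0 0;-1 0 0 0 0 0 0"
}}

```text
clock: 15.05
eef_pos: [0.5007, -0.0278, 0.109]
tool_rot: [0.684, 0.725, 0.055, 0.056]
ft_force: [7.3, 0.1, -6.5]
grip_width: 0.0075
grasp_force: 58.7
```

```bash
python3 gate.py; python3 pose.py; python3 - <<'E'
from wp import *
c,t,w,o=wcloud();hsv=cv2.cvtColor(c['frame'],cv2.COLOR_RGB2HSV).astype(int)
m=(hsv[...,2]<60)&(w[...,2]>.105)&(w[...,2]<.135)&(w[...,0]>.53)&(w[...,0]<.6)&(abs(w[...,1]+.027)<.03)
if m.any(): Q=w[m];print('wlip',len(Q),np.median(Q,0).round(4),np.percentile(Q[:,0],[5,95]).round(4))
r=((hsv[...,0]<8)|(hsv[...,0]>172))&(hsv[...,1]>110)&(w[...,2]>.1)&(w[...,2]<.13)&(abs(w[...,0]-.55)<.03)
k,l,st,ce=cv2.connectedComponentsWithStats(r.astype(np.uint8))
for i in range(1,k):
    if st[i,4]>3: print('red',st[i,4],np.median(w[l==i],0).round(4))
# nutmeg: scene view brown pixels near jar / funnel throat from wrist not visible
for n in ('scene','side'):
    c=grab(n);P=pts(c);hsv=cv2.cvtColor(c['frame'],cv2.COLOR_RGB2HSV).astype(int)
    m=(abs(P[...,0]-.66)<.06)&(abs(P[...,1]+.021)<.06)&(hsv[...,0]<18)&(hsv[...,1]>70)&(hsv[...,2]<140)
    if m.any(): v,u=np.nonzero(m);print(n,'brown',len(u),u.mean(),v.mean(),np.median(P[m],0).round(3))
E
```

```text
eef [ 0.5007 -0.0278  0.109 ] f [ 7.3  0.1 -6.5] w 0.007547724953745654 58.67926776409149 15.05
lip 31 [ 0.5525 -0.0302  0.123 ] [ 0.5473 -0.0314  0.1247] [ 0.5371 -0.0565  0.115 ] [0.6192 0.0008 0.1294] (np.float64(271.3225806451613), np.float64(194.29032258064515)) [ 0.5533 -0.0311  0.122 ]
red 7 (np.float64(264.57142857142856), np.float64(200.71428571428572)) [0.5483 0.0064 0.1169] [0.5464 0.0084 0.119 ]
eef [ 0.5007 -0.0278  0.109 ] zaxis [ 0.157  0.002 -0.988] yaxis [0.986 0.058 0.157] w 0.007265561776949071 f [ 7.7  0.5 -6. ] clk 15.1 pads [ 0.496  -0.0279  0.1387]
bar 1176 [ 0.4948 -0.0198  0.1444] [ 0.4772 -0.0509  0.1372] [ 0.5125 -0.003   0.1468]
wlip 1257 [ 0.5487 -0.0255  0.125 ] [0.5444 0.5527]
red 194 [0.5488 0.0096 0.1194]
side brown 2 263.5 203.5 [ 0.637 -0.079  0.009]
```

By the arm's pose the slide is at 44.8 mm, and the wrist view puts the lip level with the red line. Next I check that the nutmeg fell into the jar, comparing the jar region with the first pictures.

```bash
python3 - <<'E'
from h import *
for n in ('scene','side'):
    old=cv2.resize(cv2.imread(f'pics/{n}0.png')[...,::-1],(512,384),interpolation=cv2.INTER_AREA).astype(int)
    c=load(n);P=pts(c);new=c['frame'].astype(int);K=c['camera_matrix'];E=c['extrinsics']
    def px(p): q=E[:3,:3]@p+E[:3,3]; return (K@q/q[2])[:2]
    for lab,h in (('jar floor',.015),('rim',.083),('gate',.12)): print(n,lab,px(np.array([.66,-.021,h])).round(0))
    u,v=px(np.array([.66,-.021,.045])).round().astype(int)
    d=(new-old)[v-26:v+26,u-28:u+28];a=np.abs(d).sum(-1)
    rb=(new[...,0]-new[...,2])[v-26:v+26,u-28:u+28]
    k,l,st,ce=cv2.connectedComponentsWithStats((a>45).astype(np.uint8))
    for i in range(1,k):
        if st[i,4]>4: yy,xx=np.nonzero(l==i);print('  chg',st[i,4],(ce[i]+[u-28,v-26]).round(1),'new',new[v-26:v+26,u-28:u+28][l==i].mean(0).round(),'old',old[v-26:v+26,u-28:u+28][l==i].mean(0).round(),'P',np.median(P[v-26:v+26,u-28:u+28][l==i],0).round(3))
    print('  max r-b',rb.max())
E
```

```text
scene jar floor [248. 225.]
scene rim [249. 210.]
scene gate [249. 201.]
  chg 20 [221.6 196.4] new [121. 120. 113.] old [159. 157. 147.] P [ 0.506 -0.144  0.001]
  chg 21 [250.  210.2] new [138. 139. 136.] old [142. 144. 141.] P [ 0.696 -0.011  0.115]
  chg 84 [245.1 216.9] new [114. 120. 119.] old [153. 153. 150.] P [ 0.699 -0.031  0.083]
  chg 17 [249.5 221.3] new [155. 164. 164.] old [137. 142. 140.] P [ 0.698 -0.01   0.07 ]
  chg 49 [252.8 227.3] new [110. 113. 111.] old [149. 157. 157.] P [ 0.697 -0.001  0.043]
  chg 5 [230.8 241. ] new [68. 76. 70.] old [50. 59. 52.] P [ 0.733 -0.067  0.008]
  max r-b 17
side jar floor [248. 206.]
side rim [248. 191.]
side gate [248. 183.]
  chg 53 [232.6 177. ] new [50. 94. 58.] old [127. 127. 123.] P [ 0.796 -0.063  0.063]
  chg 252 [267.9 191. ] new [110. 108. 106.] old [101.  98.  95.] P [ 0.577 -0.027  0.118]
  chg 9 [248. 176.] new [183. 179. 177.] old [158. 155. 153.] P [0.616 0.018 0.188]
  chg 28 [242.5 204.5] new [96. 96. 93.] old [128. 135. 136.] P [0.655 0.011 0.043]
  chg 10 [274.2 206. ] new [38. 39. 38.] old [58. 60. 58.] P [ 0.599 -0.096  0.009]
  max r-b 103
```

```bash
python3 - <<'E'
from h import *
a,b=load('scene'),load('side')
for h in (.02,.025,.03,.04,.06): print(h,ray(a,252.8,227.3,h).round(4),ray(b,242.5,204.5,h).round(4))
E
python3 - <<'E'
import sys; sys.path.insert(0,'.')
import os; os.chdir('.')
from wp import *
c,t,w,o=wcloud();hsv=cv2.cvtColor(c['frame'],cv2.COLOR_RGB2HSV).astype(int)
m=(abs(w[...,0]-.66)<.055)&(abs(w[...,1]+.021)<.055)&(w[...,2]<.16)&(w[...,2]>.0)
print('seen in funnel',m.sum(), 'lowest',np.nanmin(w[...,2][m]) if m.any() else None,'brown',(m&(hsv[...,0]<18)&(hsv[...,1]>90)).sum())
E
```

```text
0.02 [ 0.6719 -0.0048  0.02  ] [ 0.6772 -0.0076  0.02  ]
0.025 [ 0.677  -0.0041  0.025 ] [ 0.6724 -0.0034  0.025 ]
0.03 [ 0.6822 -0.0034  0.03  ] [0.6676 0.0008 0.03  ]
0.04 [ 0.6924 -0.0021  0.04  ] [0.658  0.0092 0.04  ]
0.06 [7.129e-01 6.000e-04 6.000e-02] [0.6388 0.0261 0.06  ]
seen in funnel 13607 lowest 0.0056552468565907454 brown 0
```

Two independent views place the new dark body at (0.675, -0.005, 0.023), on the jar's floor, and no brown is left in the funnel. The gate is at 44.8 mm and held, so I hand in.

```bash
python3 -c "
from workcell import *
o=get_obs();print(o['eef_pos'],o['grasp_force'],o['clock']);print(job_done())"
```

```text
[ 0.50068325 -0.02777787  0.10903436] 58.67963969707489 15.35
the job is handed in; nothing more can be done
None
```

The nutmeg was dropped onto the closed gate and, by camera measurements from two views, now lies in the jar; the gripper still holds the gate at the red lines (44.8 mm of 45 mm), and the job was handed in at 15.4 s.

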